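# Hold a brass tube down with the saddle pad that suits it

## Task

A brass tube lies in the two rests of the hold-down clamp, waiting to be soldered. The clamp's lever has a fixed throw, so only one of the three wooden saddle pads is of the right height for the tube that lies there now: find out which, set it squarely astride the tube, centred under the clamp's foot, and swing the lever all the way down so that its sprung foot presses on the pad. Let go, and leave the other two pads standing on the bench.

Things in the scene. Friction and masses are not known exactly. Their poses are not given: they have to be found in the camera images.
- clamp: Hold-down clamp fixed to the bench: dark steel base plate 180 x 150 x 10 mm, two aluminium V rests at y = -58 and +58 mm (12 mm thick, 42 mm high), behind them (+x) a steel bracket with the lever. Origin: underside of the plate, below the middle of the tube and the foot; x away from the robot, y along the tube, z up. Its x and y are parallel to the world's.
- tube_seat (a point): Bottom line of the rests' right-angled Vs, midway between them: x = 0, y = 0, z = 22 mm in the clamp's frame. In the Vs lies a loose brass tube 170 mm long, along y. Its outside diameter is 26, 31 or 36 mm, different from start to start, its pose not given: its crown stands 31, 37 or 43 mm above this point. Two other such tubes wait on a board to the left.
- clamp_hinge (a point): Middle of the lever's hinge axis (along y): x = 110, z = 115 mm in the clamp's frame. With the pad that suits the tube, the pad's top stands 93 mm above the clamp's underside and the lever goes home on it. The next higher pad stops the lever 0.03 rad short of home; the next lower one is 3 mm too low for the foot to reach.
- clamp_lever (a joint): Angle of the clamp's lever: 0 = home (level, pointing to -x, on its stop), growing as its free end is lifted; at the start it stands at 1.45 to 1.75 (upright), its limit is 1.85. Stiff hinge (0.7 N m of friction): it stays where it is left and takes about 5 N at the ball.
- lever_ball (a point): Centre of the black ball knob, 26 mm in diameter, at the free end of the lever, 165 mm from the hinge axis. Lever home: x = -55, y = 0, z = 115 mm in the clamp's frame. It can be pinched along y from above throughout the swing, but slips in the fingers when forced; pressing on top of it takes it firmly home.
- clamp_foot: Round rubber foot, 26 mm in diameter, sprung, under the lever 110 mm from the hinge. Origin: centre of its pressing face. Lever home and nothing under it: x = 0, y = 0, z = 89.5 mm in the clamp's frame. It gives way by up to 7 mm towards the lever; its spring presses with 1 to 4 N.
- pad_low: The lowest of three look-alike saddle pads, suits the 36 mm tube: loose hardwood block 44 mm wide (x), 80 mm long (y), 36 mm high, 0.08 to 0.15 kg, standing on two legs. A right-angled V groove 16 mm deep runs along y underneath and sits astride a tube; flat top with a steel disc. Origin: centre of its underside, z up. Grip across the 44 mm.
- pad_mid: The middle one of three look-alike saddle pads, suits the 31 mm tube: loose hardwood block 44 mm wide (x), 80 mm long (y), 43 mm high, 0.08 to 0.15 kg, standing on two legs. A right-angled V groove 16 mm deep runs along y underneath and sits astride a tube; flat top with a steel disc. Origin: centre of its underside, z up. Grip across the 44 mm.
- pad_high: The highest of three look-alike saddle pads, suits the 26 mm tube: loose hardwood block 44 mm wide (x), 80 mm long (y), 50 mm high, 0.08 to 0.15 kg, standing on two legs. A right-angled V groove 16 mm deep runs along y underneath and sits astride a tube; flat top with a steel disc. Origin: centre of its underside, z up. Grip across the 44 mm.
Mind the look-alikes: they are no part of the job. Leave any pink look-alike of the pad_mid alone.

How it is judged (in metres and radians):
At the end, for the whole second after the job is handed in: Lever home (within 0.014 rad); its foot presses with over 0.5 N on a pad astride the tube: upright (0.12 rad), along the tube (0.2 rad), within 8 mm across and 20 mm along of the foot, top 93 mm (within 3.5) above the clamp's underside. The other pads stand on the bench; all at rest (value of joint clamp_lever below 0.014 rad and ((contact force between pad_low and clamp_foot above 0.5 N and angle between pad_low's own z axis and vertical below 0.12 rad and angle between the y axis of pad_low and the y axis of clamp, either way round below 0.2 rad and x of pad_low in the frame of clamp between -0.008 and 0.008 m and y of pad_low in the frame of clamp between -0.02 and 0.02 m and z of pad_low in the frame of clamp between 0.0535 and 0.0605 m and linear speed of pad_low below 0.02 m/s and height (world z) of each of pad_mid, pad_high below 0.006 m and angle between each of pad_mid, pad_high's own z axis and vertical below 0.1 rad) or (contact force between pad_mid and clamp_foot above 0.5 N and angle between pad_mid's own z axis and vertical below 0.12 rad and angle between the y axis of pad_mid and the y axis of clamp, either way round below 0.2 rad and x of pad_mid in the frame of clamp between -0.008 and 0.008 m and y of pad_mid in the frame of clamp between -0.02 and 0.02 m and z of pad_mid in the frame of clamp between 0.0465 and 0.0535 m and linear speed of pad_mid below 0.02 m/s and height (world z) of each of pad_low, pad_high below 0.006 m and angle between each of pad_low, pad_high's own z axis and vertical below 0.1 rad) or (contact force between pad_high and clamp_foot above 0.5 N and angle between pad_high's own z axis and vertical below 0.12 rad and angle between the y axis of pad_high and the y axis of clamp, either way round below 0.2 rad and x of pad_high in the frame of clamp between -0.008 and 0.008 m and y of pad_high in the frame of clamp between -0.02 and 0.02 m and z of pad_high in the frame of clamp between 0.0395 and 0.0465 m and linear speed of pad_high below 0.02 m/s and height (world z) of each of pad_low, pad_mid below 0.006 m and angle between each of pad_low, pad_mid's own z axis and vertical below 0.1 rad))); the robot touches nothing.
It also fails if it takes over 64 s, if anything falls off the work surface, if the arm or the gripper's body presses on something with over 40 N, if the wrist force passes 120 N, or if a joint passes its speed limit or range.

## Robot

A 6-joint arm with a two-finger parallel gripper is mounted at the origin on a cart in front of the work surface, level with it; the furniture and walls round the work are solid. World frame = base frame: x ahead of the robot, y to its left, z up, the work surface at z = 0. Lengths are in m, angles in degrees, forces in N, time in s.
With the tool pointing down it reaches from about 0.35 to 0.875 m from the base axis. Payload 4.2 kg.
Tool frame: the origin (TCP) lies midway between the tips of the shut fingers; the grasp point (between the pads) lies 19 mm behind it; z points along the fingers, y is the line along which they close (so a half turn about z gives the same grasp; the last joint's range is limited). The gripper opens to 87 mm and grips with 3 to 60 N. Pads are 19 mm wide; open, the fingers measure 117 mm over their backs; the gripper's body (75 mm by 190 mm) begins 51 mm behind the grasp point.
Start: joints at [80.42, 22.042, 0.453, 0, -68.411, -14.817], TCP at [0.258, 0.569, 0.223] pointing down, gripper open.
Joint ranges: [-179.83, 179.83], [-69.29, 118.12], [-61.27, 80.66], [-181.25, 117.63], [-171.15, -9.14], [-177.46, 177.46]. Speed limits (degrees/s): [159.86, 159.86, 180, 180, 180, 180].

## Interface

Orientations are given as [roll, pitch, yaw] about the fixed x, y, z axes, in that order (R = Rz(yaw) Ry(pitch) Rx(roll)).
In Python, from workcell import env gives the robot as it stands. The module is installed in compiled form; this text tells all that it offers. Calls block until the motion is done:
- env.goto(position, orientation): joint-space move of the TCP to a pose.
- env.move_straight(position, rotation=None, rate=0.15, force_limit=None): straight line of the TCP; rotation=None keeps the orientation; rate is the mean speed in m/s. With force_limit (N) it stops when the force on the tool has changed by that much, and returns True; else False.
- env.set_joints(angles): joint-space move.
- env.gripper_to(opening, grasp_force=None): opening from 0.0 (shut) to 1.0 (fully open); grasp_force is the grip in N (None keeps the last); returns when the fingers have stopped.
- env.dwell(seconds).
- env.inverse_kinematics(position, orientation): joint angles nearest the present ones, or None.
- env.read_state(): the state.
- env.grab_frame(name): name is "scene" or "top" or "wrist"; returns a dict with "image" (384x512x3 uint8, blue, green, red), "fx", "fy", "cx", "cy" (pixels), "position" and "orientation" of the camera in the world. Camera axes: x right, y up, looking along -z (the intrinsics and any distortion apply to the point x, -y, -z); pixel columns grow to the right and rows downward; lengths in m; the calibration is good to about 2 mm. A picture is of the moment at which its call begins. There is no depth.
A pose or a line that the arm cannot do raises env.Unreachable and nothing moves.
- env.close_job(): hands the job in; it is judged then, once.
Trained networks look in a picture, given as the dict that the camera call returned (one of the last four; its "shot" number tells which), for a name from the list of things; names that differ only in an ending like _2 or _b are one class to them, and where a whole thing is asked for, a point or a joint stands for the part that bears it (a point fixed in the world has none). Each returns a list of dicts, best first, with "score" (0 to 1); they miss things now and then, are a little off and sometimes report something else, mostly with a low value. They report only what shows in the picture. A call takes as long as a camera call. They do not tell look-alikes from the thing itself.
- env.search_frame(picture, thing): "xyz" ([x, y, z] in m, in world coordinates, good to about 4 mm: the middle of the surface that is visible of it).
- env.trace(picture, thing): "mask" (384x512 bool, what is visible of it).
The state is a dict: "clock": time; "joint_positions": joint angles; "qvel": joint speeds; "joint_torque": joint torques, N m; "position": TCP position; "tool_rot": TCP orientation; "force": force on the tool from outside, world axes, zero at the start; "wrist_torque": the same for the moment, N m; "opening": opening from 0.0 (shut) to 1.0 (fully open); "finger_force": force on a finger pad.
Only numpy, scipy, OpenCV 4.12 (cv2) and the standard library are available. Lean on these libraries where they do the work, as an engineer would, in place of code of your own. Each camera call takes 0.05 s, during which the arm holds its last target. There are 200 camera calls.

## Working session

There is one attempt and no reset: what is moved stays moved. The work goes in short steps, each a Python script; the robot and the scene stay as the last script left them, time stands still between calls to the robot, and variables do not carry over. Pictures are saved under pics/ and viewed, at most 10 in all, crops included, and the job is handed in when it is done.

```bash
mkdir -p pics
cat > h.py <<'E'
from workcell import env
import numpy as np, cv2
from scipy.spatial.transform import Rotation as R
def ray(f,u,v):
    d=np.array([(u-f["cx"])/f["fx"],-(v-f["cy"])/f["fy"],-1.])
    o=np.array(f["orientation"],float)
    M=o if o.shape==(3,3) else R.from_euler("xyz",o,degrees=True).as_matrix()
    return np.array(f["position"]),M@d
def onz(f,u,v,z):
    p,d=ray(f,u,v); return p+d*(z-p[2])/d[2]
def proj(f,P):
    o=np.array(f["orientation"],float)
    M=o if o.shape==(3,3) else R.from_euler("xyz",o,degrees=True).as_matrix()
    q=M.T@(np.array(P)-np.array(f["position"]))
    return np.array([f["cx"]+f["fx"]*q[0]/-q[2], f["cy"]-f["fy"]*q[1]/-q[2]])
E
python3 - <<'E'
from h import *
ims=[]
for c in ["scene","top"]:
    f=env.grab_frame(c); cv2.imwrite(f"pics/{c}0.png",cv2.resize(f["image"],(800,600)))
    print(c,{k:v for k,v in f.items() if k!="image"})
    for n in ["pad_low","pad_mid","pad_high","clamp","tube_seat","lever_ball","clamp_foot"]:
        print(n,[(np.round(r["xyz"],3).tolist(),round(r["score"],2),proj(f,r["xyz"]).round().tolist()) for r in env.search_frame(f,n)])
print(env.read_state())
E
```

```text
scene {'fx': 355.91382594057734, 'fy': 355.91382594057734, 'cx': 257.96158047835365, 'cy': 192.21451391320028, 'position': array([ 0.2808694 , -0.58240148,  0.79413285]), 'orientation': array([ 39.38818564,  -0.21777349, -26.7855825 ]), 'shot': 1}
pad_low [([0.457, -0.32, 0.034], 0.64, [274.0, 301.0])]
pad_mid [([0.542, 0.162, 0.042], 0.86, [223.0, 150.0]), ([0.565, -0.239, 0.039], 0.71, [298.0, 252.0]), ([0.596, 0.019, 0.227], 0.24, [261.0, 125.0])]
pad_high [([0.447, -0.174, 0.052], 0.77, [242.0, 247.0])]
clamp [([0.573, 0.016, 0.005], 0.87, [254.0, 187.0])]
tube_seat [([0.575, 0.011, 0.007], 0.69, [255.0, 188.0]), ([0.596, 0.018, 0.227], 0.22, [261.0, 125.0])]
lever_ball [([0.596, 0.015, 0.226], 0.57, [262.0, 126.0])]
clamp_foot [([0.58, 0.022, 0.232], 0.56, [255.0, 124.0]), ([0.569, 0.013, 0.009], 0.4, [253.0, 188.0])]
top {'fx': 352.8429859390304, 'fy': 352.8429859390304, 'cx': 262.13867487764975, 'cy': 184.77000091743398, 'position': array([ 0.41079088, -0.09097012,  0.93264031]), 'orientation': array([  7.73524955,   2.04252798, -91.19145484]), 'shot': 2}
pad_low [([0.46, -0.3
[... 418 characters left out ...]
mp_foot []
{'clock': 0.8, 'joint_positions': array([ 8.04192168e+01,  2.20380892e+01,  4.53040872e-01, -6.65241295e-04,
       -6.84127672e+01, -1.48174118e+01]), 'qvel': array([ 0.02282989,  0.02709547, -0.04091891,  0.03935484,  0.0744814 ,
       -0.0095204 ]), 'joint_torque': array([ 2.72359848e-04, -3.90412438e+01,  1.87610668e+01,  4.22400266e+00,
        1.54146465e-02, -2.36014404e-05]), 'position': array([0.2581288 , 0.56917103, 0.22258905]), 'tool_rot': array([-1.79998046e+02,  1.15667611e-03, -2.43984397e+01]), 'force': array([ 0.98274162,  0.2812761 , -0.50012668]), 'wrist_torque': array([ 0.00403079,  0.0663662 , -0.01711075]), 'finger_force': 0.0, 'opening': 1.0000077717067548}
```

View pics/scene0.png

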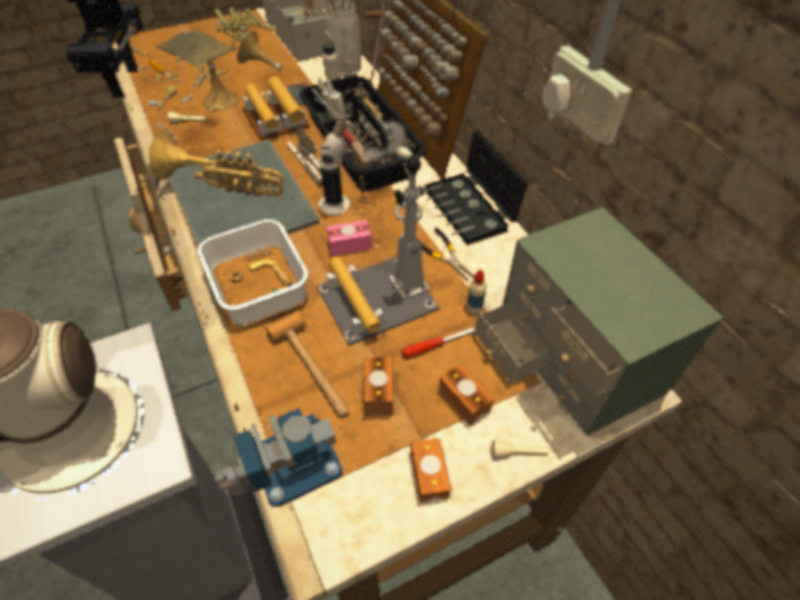

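View pics/top0.png

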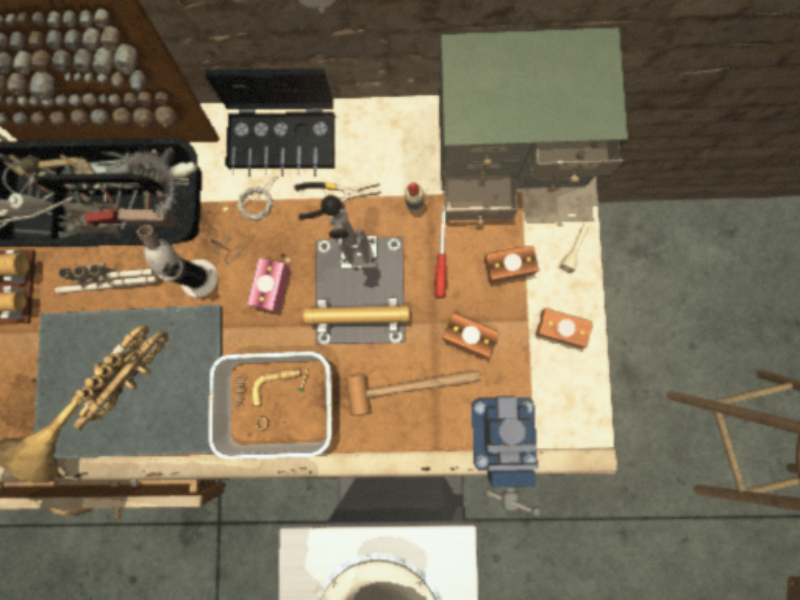

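The pictures show three brown pads: A at scene (378,385), B at (467,392) and C at (431,467), all in 800 px coordinates. The pink look-alike is at (349,238) and stays alone. The clamp with its tube is at (355,295), lever upright. Next I look more closely with the wrist camera.

Run:
```python
from h import *
env.goto([0.33,0.3,0.40],[180,0,0])
env.goto([0.44,0.01,0.38],[180,0,0])
out=[]
for i,p in enumerate([[0.44,0.01,0.38],[0.43,-0.22,0.33]]):
    if i: env.goto(p,[180,0,0])
    f=env.grab_frame("wrist"); out.append(f["image"])
    cv2.imwrite(f"pics/w{i}.png",f["image"]); np.save(f"w{i}.npy",f,allow_pickle=True)
    print({k:v for k,v in f.items() if k!="image"})
    for n in (["pad_low","pad_mid","pad_high"] if i else ["clamp","tube_seat","lever_ball","clamp_foot"]):
        print(n,[(np.round(r["xyz"],3).tolist(),round(r["score"],2),proj(f,r["xyz"]).round().tolist()) for r in env.search_frame(f,n)])
cv2.imwrite("pics/w01.png",cv2.resize(np.hstack(out),(800,300)))
print(env.read_state()["clock"])
```

```text
{'fx': 309.06308201720645, 'fy': 309.06308201720645, 'cx': 253.76220116751983, 'cy': 188.29687216574624, 'position': array([0.51966248, 0.01121513, 0.54243016]), 'orientation': array([-1.68443128e+01, -1.79737487e-02, -9.00260250e+01]), 'shot': 3}
clamp [([0.564, 0.024, 0.01], 0.57, [245.0, 66.0])]
tube_seat [([0.562, 0.022, 0.012], 0.86, [247.0, 67.0])]
lever_ball [([0.588, 0.02, 0.232], 0.69, [244.0, 15.0])]
clamp_foot [([0.581, 0.026, 0.232], 0.9, [237.0, 24.0]), ([0.572, -0.225, 0.041], 0.16, [411.0, 58.0])]
{'fx': 309.06308201720645, 'fy': 309.06308201720645, 'cx': 253.76220116751983, 'cy': 188.29687216574624, 'position': array([ 0.50958058, -0.21913684,  0.49314601]), 'orientation': array([-1.67717915e+01, -1.99712507e-02, -9.00552486e+01]), 'shot': 4}
pad_low [([0.46, -0.311, 0.033], 0.68, [316.0, 130.0])]
pad_mid [([0.569, -0.235, 0.042], 0.75, [266.0, 49.0]), ([0.539, 0.152, 0.009], 0.46, [2.0, 75.0])]
pad_high [([0.457, -0.16, 0.052], 0.55, [212.0, 134.0])]
4.6167
```

View pics/w01.png

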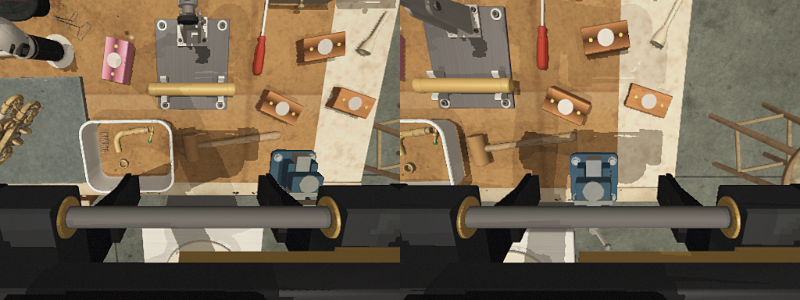

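Run:
```python
from h import *
out=[]
for i,p in enumerate([[0.43,0.02,0.20],[0.39,-0.235,0.22]]):
    env.goto(p,[180,0,0])
    f=env.grab_frame("wrist"); out.append(f["image"][:230])
    np.save(f"c{i}.npy",f,allow_pickle=True)
    for n in (["pad_low","pad_mid","pad_high"] if i else ["clamp","tube_seat"]):
        for r in env.search_frame(f,n):
            print(n,np.round(r["xyz"],3).tolist(),round(r["score"],2),proj(f,r["xyz"]).round().tolist())
cv2.imwrite("pics/c01.png",cv2.resize(np.vstack(out),None,fx=1.3,fy=1.3,interpolation=cv2.INTER_CUBIC))
print(env.read_state()["clock"])
# lever ball by triangulation from scene & top
fs=[env.grab_frame(c) for c in ("scene","top")]
ls=[]
for f in fs:
    r=env.trace(f,"lever_ball"); 
    for q in r[:2]:
        v,u=np.nonzero(q["mask"]); print("ball",q["score"],u.mean(),v.mean(),u.min(),u.max(),v.min(),v.max(),onz(f,u.mean(),v.mean(),.28))
```

```text
tube_seat [0.546, 0.023, 0.009] 0.62 [251.0, 60.0]
pad_low [0.467, -0.308, 0.032] 0.59 [321.0, 98.0]
pad_mid [0.554, -0.231, 0.041] 0.92 [250.0, 4.0]
pad_high [0.458, -0.16, 0.053] 0.9 [181.0, 107.0]
7.0417
ball 0.72 262.4596622889306 128.5891181988743 253 272 100 158 [ 0.5629403  -0.04984994  0.28      ]
ball 0.6 216.61845386533665 140.4438902743142 206 227 125 156 [0.58758023 0.01561869 0.28      ]
```

View pics/c01.png

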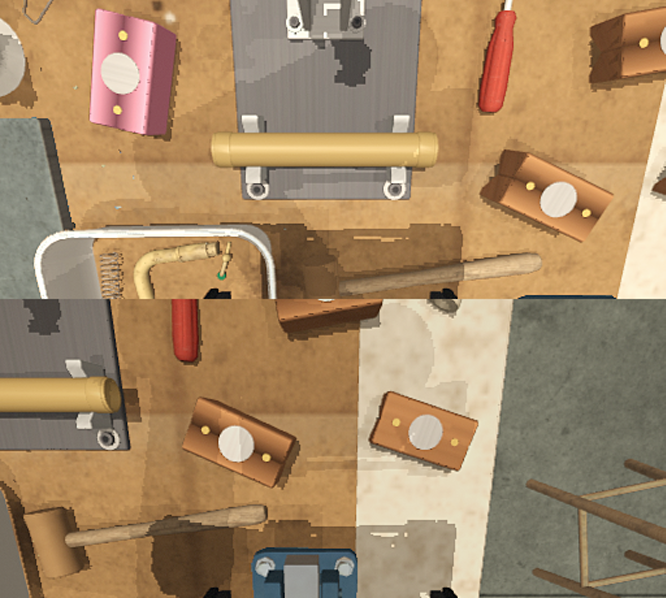

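Run:
```python
from h import *
f=np.load("c0.npy",allow_pickle=True).item(); im=f["image"].astype(float)
print(f["position"],f["orientation"])
hsv=cv2.cvtColor(f["image"],cv2.COLOR_BGR2HSV)
cu=[];e1=[];e2=[]
for u in list(range(210,300,8)):
    print(u,[tuple(hsv[v,u]) for v in range(96,134,2)]) if u in(250,) else 0
    g=np.abs(np.gradient(im[90:140,u].sum(1)))
    s=hsv[90:140,u,1]>70; vs=np.nonzero(s)[0]+90
    cu.append(u); e1.append(vs.min()-.5); e2.append(vs.max()+.5)
print(e1,e2)
a,b=np.median(e1),np.median(e2)
d1=ray(f,250,a);d2=ray(f,250,b)
for d in (26,31,36):
    za=(22+d/2**.5)/1000
    # solve in xz-plane: angle between rays vs expected
    x=(onz(f,250,a,za)[0]+onz(f,250,b,za)[0])/2
    ang=np.arccos(d1[1]@d2[1]/np.linalg.norm(d1[1])/np.linalg.norm(d2[1]))
    dist=np.hypot(f["position"][0]-x,f["position"][2]-za)
    print(d,"x",x,"measured d",2*dist*np.sin(ang/2)*1000)
```

```text
[0.50979185 0.02029137 0.36354335] [-1.67338875e+01 -7.80575226e-03 -9.00671069e+01]
250 [(np.uint8(14), np.uint8(31), np.uint8(139)), (np.uint8(16), np.uint8(28), np.uint8(139)), (np.uint8(21), np.uint8(24), np.uint8(138)), (np.uint8(19), np.uint8(129), np.uint8(160)), (np.uint8(20), np.uint8(131), np.uint8(199)), (np.uint8(20), np.uint8(129), np.uint8(211)), (np.uint8(20), np.uint8(127), np.uint8(221)), (np.uint8(20), np.uint8(124), np.uint8(226)), (np.uint8(20), np.uint8(110), np.uint8(239)), (np.uint8(20), np.uint8(102), np.uint8(248)), (np.uint8(20), np.uint8(111), np.uint8(240)), (np.uint8(20), np.uint8(124), np.uint8(224)), (np.uint8(20), np.uint8(128), np.uint8(217)), (np.uint8(20), np.uint8(131), np.uint8(207)), (np.uint8(19), np.uint8(131), np.uint8(195)), (np.uint8(19), np.uint8(136), np.uint8(172)), (np.uint8(16), np.uint8(72), np.uint8(74)), (np.uint8(14), np.uint8(28), np.uint8(172)), (np.uint8(13), np.uint8(28), np.uint8(162))]
[np.float64(101.5), np.float64(101.5), np.float64(101.5), np.float64(101.5), np.float64(101.5), np.float64(101.5), np.float64(101.5), np.float64(101.5), np.float64(101.5), np.float64(101.5), np.float64(101.5), np.float64(101.5)] [np.float64(128.5), np.float64(128.5), np.float64(128.5), np.float64(128.5), np.float64(128.5), np.float64(128.5), np.float64(128.5), np.float64(128.5), np.float64(128.5), np.float64(127.5), np.float64(128.5), np.float64(127.5)]
26 x 0.49047687496736275 measured d 26.753724895125963
31 x 0.49068819146856 measured d 26.46102431229717
36 x 0.4908995079697573 measured d 26.168323729468383
```

Run:
```python
from h import *
from scipy.optimize import least_squares, brentq
f=np.load("c0.npy",allow_pickle=True).item(); g=np.load("c1.npy",allow_pickle=True).item()
hsv=cv2.cvtColor(f["image"],cv2.COLOR_BGR2HSV)
# rests: bright grey behind the tube
for v in (92,95,98,134,138):
    r=np.nonzero((hsv[v,170:330,2]>175)&(hsv[v,170:330,1]<50))[0]+170
    print(v,r.tolist())
def blobs(fr,box):
    x0,y0,x1,y1=box; im=fr["image"][y0:y1,x0:x1]; h=cv2.cvtColor(im,cv2.COLOR_BGR2HSV)
    m=((h[...,1]<90)&(h[...,2]>150)).astype(np.uint8)
    n,l,s,c=cv2.connectedComponentsWithStats(m); k=1+np.argmax(s[1:,4]); disc=c[k]+[x0,y0]
    m=((h[...,1]>70)&(h[...,2]>225)&(h[...,0]>15)).astype(np.uint8)
    n,l,s,c=cv2.connectedComponentsWithStats(m)
    scr=[(c[i]+[x0,y0],s[i,4]) for i in range(1,n) if s[i,4]>8]
    return disc,scr,s[k] if 0 else None
A0=blobs(f,(370,112,475,188)); A1=blobs(g,(138,74,232,146))
print(A0,A1)
p,d=ray(f,*A0[0]); q,e=ray(g,*A1[0])
t=np.linalg.lstsq(np.c_[d,-e],q-p,rcond=None)[0]; print("disc",p+t[0]*d,q+t[1]*e)
for z in(.036,.043,.05): print(z,onz(f,*A0[0],z),onz(g,*A1[0],z))
for fr,B in((f,A0),(g,A1)):
    S=[onz(fr,*s[0],.05) for s in B[1]]; print(S)
```

```text
92 [186, 187, 188, 189, 190, 191, 192, 193, 194, 195, 196, 197, 303, 304, 305, 306, 307, 308, 309, 310, 311, 312, 313, 314]
95 [187, 188, 189, 190, 191, 192, 193, 194, 195, 196, 197, 303, 304, 305, 306, 307, 308, 309, 310, 311, 312, 313]
98 [187, 188, 189, 190, 191, 192, 193, 194, 195, 196, 197, 302, 303, 304, 305, 306, 307, 308, 309, 310, 311, 312]
134 [189, 190, 191, 192, 193, 194, 195, 196, 197, 198, 199, 301, 302, 303, 304, 305, 306, 307, 308, 309, 310, 311]
138 [189, 190, 191, 192, 193, 194, 195, 196, 197, 198, 199, 301, 302, 303, 304, 305, 306, 307, 308, 309, 310, 311]
(array([429.22240527, 152.97693575]), [(array([407.44, 142.8 ]), np.int32(25)), (array([450.44, 163.6 ]), np.int32(25))], None) (array([181.0660066 , 110.84983498]), [(array([157.4, 100.6]), np.int32(20)), (array([204.25, 121.75]), np.int32(20))], None)
disc [ 0.45329668 -0.15871443  0.0511958 ] [ 0.45368205 -0.15877857  0.05116286]
0.036 [ 0.45054817 -0.16742312  0.036     ] [ 0.45296193 -0.1553165   0.036     ]
0.043 [ 0.45181428 -0.16341143  0.043     ] [ 0.45329438 -0.15691478  0.043     ]
0.05 [ 0.45308039 -0.15939974  0.05      ] [ 0.45362682 -0.15851306  0.05      ]
[array([ 0.46353205, -0.13560749,  0.05      ]), array([ 0.44195664, -0.18315385,  0.05      ])]
[array([ 0.46397512, -0.13472029,  0.05      ]), array([ 0.4424115 , -0.18221284,  0.05      ])]
```

The tube measures about 26 mm across, so pad_high is the one to use. Triangulation puts pad A's top at 51 mm, so A is pad_high. B (42 mm) and C (33 mm) stay where they are, and so does the pink one. The clamp origin is about (0.4905, 0.024). First I push the lever back to its limit to make room for the gripper body.

Run:
```python
from h import *
env.goto([0.45,0.024,0.33],[180,0,0]); env.gripper_to(0.0,20)
env.move_straight([0.50,0.024,0.268])
c=env.move_straight([0.63,0.024,0.268],rate=0.08,force_limit=14)
s=env.read_state(); print(c,s["position"],s["force"],s["clock"])
env.move_straight([s["position"][0]-0.06,0.024,0.268]); env.move_straight([0.45,0.024,0.33])
f=env.grab_frame("scene"); t=env.grab_frame("top")
cv2.imwrite("pics/lev.png",np.hstack([cv2.resize(f["image"][60:220,180:340],(400,400)),cv2.resize(t["image"][80:240,150:310],(400,400))]))
print(env.read_state()["clock"])
```

```text
True [0.62379312 0.02365587 0.26476595] [-0.12180556 -0.49661628  0.52350617] 12.0917
13.75
```

View pics/lev.png

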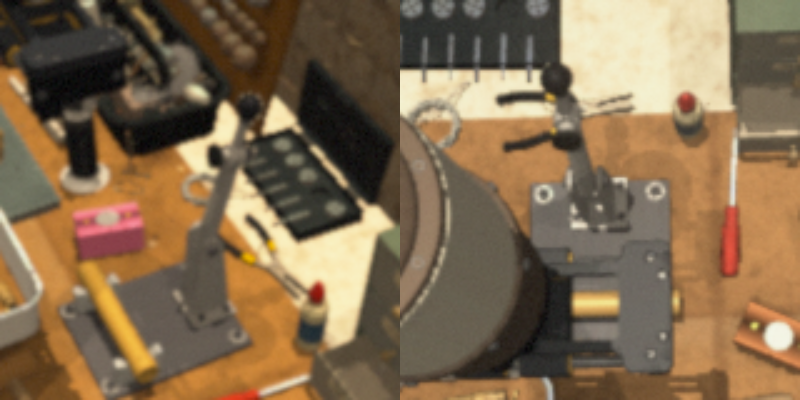

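The lever now leans back, with its ball at (250,105) in the left crop. Next I pick pad A and place it.

Run:
```python
from h import *
for y in (65.6,-114.4):
    for yy in (y,y+24.4):
        print(yy,env.inverse_kinematics([0.4535,-0.159,0.15],[180,0,yy]))
Y=65.6
env.goto([0.4535,-0.159,0.13],[180,0,Y]); env.gripper_to(0.85)
env.move_straight([0.4535,-0.159,0.022],rate=0.1)
env.gripper_to(0.0,30); s=env.read_state(); print(s["opening"],s["finger_force"],s["clock"])
env.move_straight([0.4535,-0.159,0.14])
env.move_straight([0.4905,0.024,0.14],[180,0,90])
f=env.grab_frame("scene"); w=env.grab_frame("wrist")
cv2.imwrite("pics/grip.png",np.hstack([cv2.resize(f["image"][100:260,180:340],(400,400)),cv2.resize(w["image"],(400,400))]))
s=env.read_state();print(s["opening"],s["position"],s["tool_rot"],s["clock"])
```

```text
65.6 [ 1.01104368e-01  1.20953757e+01 -2.53569954e+01  0.00000000e+00
 -5.25476288e+01  1.55498896e+02]
90.0 None
-114.4 [  0.10110437  12.09537574 -25.35699545   0.         -52.54762881
 -24.50110437]
-90.0 [  0.10110437  12.09537574 -25.35699545   0.         -52.54762881
  -0.10110437]
0.49914046095438447 29.999069580808282 18.3583
0.5022827310832529 [0.49030961 0.02334486 0.13999037] [-1.79988806e+02  5.79922661e-03  8.99350539e+01] 20.7833
```

View pics/grip.png

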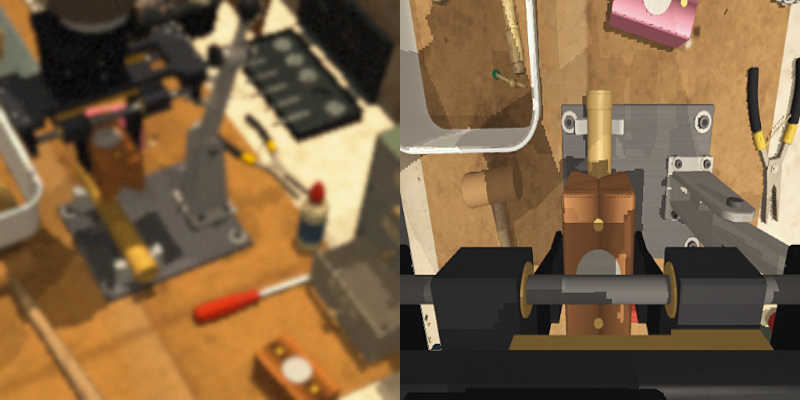

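The grip is right: opening 0.50 is 44 mm, and the pad lines up with the tube at crop column 599. Lowering it now.

Run:
```python
from h import *
env.move_straight([0.4905,0.024,0.078],rate=0.1)
c=env.move_straight([0.4905,0.024,0.059],rate=0.03,force_limit=6)
s=env.read_state(); print(c,s["position"],s["force"],s["opening"],s["clock"])
env.gripper_to(0.75); p=env.read_state()["position"]
env.move_straight([p[0],p[1],0.20])
env.goto([0.42,0.024,0.25],[180,0,0])
f=env.grab_frame("wrist"); t=env.grab_frame("scene")
r=env.search_frame(f,"pad_high"); print([(x["xyz"],x["score"]) for x in r])
cv2.imwrite("pics/placed.png",np.hstack([cv2.resize(f["image"][40:200,180:340],(400,400)),cv2.resize(t["image"][100:260,180:340],(400,400))]))
np.save("p.npy",f,allow_pickle=True)
print(env.read_state()["clock"])
```

```text
True [0.49119302 0.02411544 0.06426334] [-1.33870544 -0.02667231  4.48857055] 0.5025296789094037 22.05
[([0.496, 0.0258, 0.0963], 0.66)]
25.4083
```

View pics/placed.png

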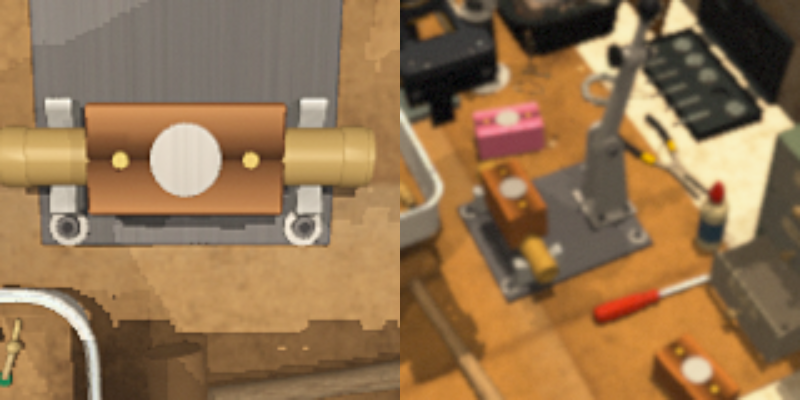

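The pad sits squarely astride the tube. It seated at the expected height (underside about 42–43 mm), which confirms the 26 mm tube. Now the lever.

Run:
```python
from h import *
H=np.array([0.6005,0.024,0.115]); O=[180,0,0]
def tcp(th): return H+[-.165*np.cos(th),0,.165*np.sin(th)-.019]
p=tcp(1.85)
env.goto([p[0]-.06,p[1],.36],O); env.gripper_to(0.75)
env.move_straight([p[0],p[1],.36]); env.move_straight(p)
env.gripper_to(0,12); s=env.read_state(); print("pinch",s["opening"]*87,s["position"],s["clock"])
for th in np.arange(1.85,.1,-.25)[1:].tolist()+[.12]:
    env.move_straight(tcp(th),rate=.15)
    s=env.read_state(); print(round(th,2),round(s["opening"]*87,1),s["force"].round(1),round(s["clock"],1))
env.gripper_to(0.7)
p=tcp(.05); env.move_straight([p[0],p[1],.18]); env.gripper_to(0)
c=env.move_straight([p[0],p[1],.118],rate=.05,force_limit=25)
s=env.read_state(); print(c,s["position"],s["force"],s["clock"])
env.move_straight([p[0],p[1],.20]); env.goto([0.38,0.024,0.28],O)
f=env.grab_frame("wrist"); t=env.grab_frame("scene")
cv2.imwrite("pics/down.png",np.hstack([cv2.resize(f["image"][20:200,160:340],(400,400)),cv2.resize(t["image"][100:260,180:340],(400,400))]))
print(env.read_state()["clock"])
```

```text
pinch 24.757469411292483 [0.64595136 0.02369577 0.25462651] 28.6083
1.6 25.0 [-4.7 -1.6  1.3] 29.0
1.35 25.0 [-4.5 -2.2  3.6] 29.5
1.1 24.9 [-4.3 -3.6  4. ] 29.9
0.85 24.3 [-1.9 -3.5 -0.4] 30.3
0.6 24.5 [ 1.4 -5.9 -5.7] 30.7
0.35 24.5 [ 3.9 -7.7 -7.1] 31.2
0.12 24.3 [ 3.5 -7.4 -6.2] 31.6
True [0.43457349 0.02360917 0.12778366] [-3.98843555  0.85773989 10.38887388] 35.2
36.4167
```

View pics/down.png

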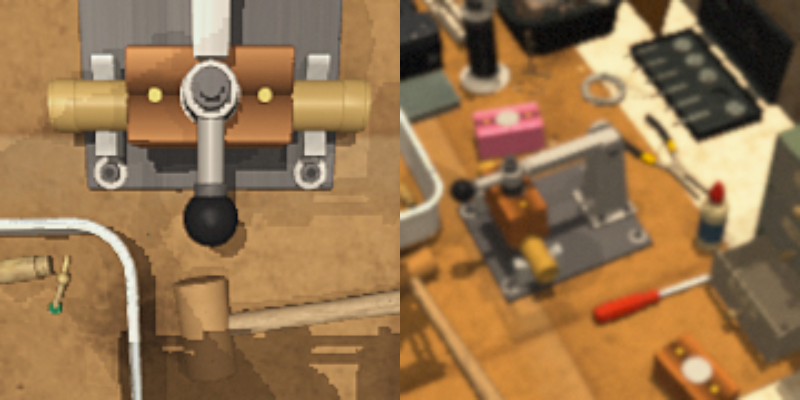

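The lever is level, with the foot on the disc, and the stop at z = 0.1278 matches home (0.128). One firmer press to make sure, then I hand in.

Run:
```python
from h import *
env.move_straight([0.436,0.024,.16]);
c=env.move_straight([0.436,0.024,.118],rate=.04,force_limit=32)
s=env.read_state(); print(c,s["position"],s["force"])
env.move_straight([0.436,0.024,.25]); env.dwell(0.5)
print(env.read_state()["clock"]); print(env.close_job())
```

```text
True [0.43583605 0.02383157 0.12775698] [-3.89396346  1.3672598  10.89916018]
39.7333
the job is handed in; nothing more can be done
None
```

I identified the tube as 26 mm, set pad_high squarely astride it under the foot, and swung the lever down to its home stop; the job was handed in at about 40 s, with the other pads untouched; the hand-in call returned no verdict.

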